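# Lock the steriliser lid and start it

## Robot

A 6-joint arm with a two-finger parallel gripper is mounted at the origin on the work surface. World frame = base frame: x ahead of the robot, y to its left, z up, the work surface at z = 0. Lengths are in m, angles in rad, forces in N, time in s.
With the tool pointing down it reaches from about 0.15 to 0.775 m from the base axis. Payload 6.1 kg.
Tool frame: the origin (TCP) lies at the very end of the fingers, on their centre line; the grasp point (between the pads) lies 19 mm behind it; z points along the fingers, y is the line along which they close (so a half turn about z gives the same grasp; the last joint's range is limited). The gripper opens to 85 mm and grips with 20 to 120 N. Pads are 22 mm wide; open, the fingers measure 114 mm over their backs; the gripper's body (76 mm by 85 mm) begins 54 mm behind the grasp point. The pads swing forward as they close: fully open they stand 13 mm farther back than shut.
Start: joints at [1.216, 0.126, -0.04, 1.405, 0, 1.571], TCP at [0.182, 0.492, 0.231] pointing down, gripper open.
Joint ranges: [-2.72, 2.72], [-0.95, 1.95], [-1.27, 1.35], [-1.78, 2.02], [-1.46, 1.47], [-3.14, 3.14]. Speed limits (rad/s): [2.39, 2.39, 3.01, 3.14, 3.14, 3.14].

## Interface

Orientations are given as a unit quaternion [w, x, y, z].
In Python, from rig import monitor, capture, camera_model, env, finder gives the robot as it stands. The module is installed in compiled form; this text tells all that it offers.
- The arm moves only by the tool drive_tool, never from a script. Its argument "steps" is a list that holds one entry, the list of rows, each a list of 7 numbers: the shift along the tool's x, y, z in units of 2.5 cm (1.0 is 2.5 cm), then the turn, a rotation vector about the tool's x, y, z in units of 8 degrees (1.0 is 8 degrees), then the opening, from 0 (shut) to 1 (fully open). In form: [[[tx, ty, tz, ax, ay, az, fingers], ...]]. A call has 1 to 5 rows; each row shifts and turns the commanded pose from where the row before left it, along the tool's axes as they then stand; what a row does not reach is not made up. A row lasts 1/8 s, in which the tool goes at most 62.5 mm and 10.7 degrees, less where a joint would pass 70% of its speed; a pose out of reach is approached as far as the arm can. A call with a number of a shift or a turn outside -1 to 1 is refused whole. A call with a gripper value outside its range is refused whole. The fingers move at their own pace and stop on an object; the grip force is fixed at half the most. Time passes only in rows, so rows that do not move let the fingers close. It gives the time, the measured TCP pose, the force, the opening and the grip force at its end, in the units of the state.
- monitor.sense(): the state, without advancing time (a new reading comes with each control period).
- capture(name): name is "side" or "top"; returns (picture, depth): 420x560x3 uint8, red, green, blue; 420x560 float32, m along the optical axis (not along the pixel's ray), 0 where there is no reading.
- camera_model(name): a dict with "mtx" (3x3 intrinsics, pixels), "k1" (the pictures are not rectified: a ray, as slopes to the right and down, at radius r is drawn at 1 + k1 r^2 times it, then the intrinsics apply), "R" (3x3) and "t" (3): a world point X has camera coordinates R X + t. Camera axes: x right, y down, z forward; pixel columns grow to the right and rows downward; lengths in m; the calibration is good to about 2 mm. A picture is of the moment at which its call begins. camera_model takes no time and is no camera call.
- env.close_job(): hands the job in; it is judged then, once.
Trained networks look in the newest picture that a camera, given by its name, has taken for a name from the list of things; names that differ only in an ending like _2 or _b are one class to them, and where a whole thing is asked for, a point or a joint stands for the part that bears it (a point fixed in the world has none). Each returns a list of dicts, best first, with "score" (0 to 1); they miss things now and then, are a little off and sometimes report something else, mostly with a low value. They report only what shows in the picture. A call takes as long as a camera call. They do not tell look-alikes from the thing itself.
- finder.recognise(camera, target): "centre" ([row, column] in pixels, amid what is visible of it).
The state is a dict: "clock": time; "q": joint angles; "qvel": joint speeds; "joint_efforts": joint torques, N m; "tcp_pos": TCP position; "orientation": TCP orientation; "contact_force": force on the tool from outside, world axes, zero at the start; "moment": the same for the moment, N m; "gripper_width": opening from 0.0 (shut) to 1.0 (fully open); "grip_force": force on a finger pad.
Only numpy, scipy, OpenCV 4.12 (cv2) and the standard library are available. Lean on these libraries where they do the work, as an engineer would, in place of code of your own. Each camera call takes 0.05 s, during which the arm holds its last target. There are 200 camera calls.

## Task

Lock the lid of the steel bench-top steriliser: with a fingertip, gently push an arm of its three-armed star wheel round clockwise (seen from above) until the red arm points at the green mark on the lid's rim. Then press the green start button on the white control box all the way down, let go, and leave the red stop button alone. Do not grip, lift or shift anything: the wheel is only pushed, the control box stays where it stands, and so do the scale, bottles, beaker and other loose things.

Things in the scene. Friction and masses are not known exactly. Their poses are not given: they have to be found in the camera images.
- steriliser: round steel pot, black base, flat aluminium lid, fixed. Origin: centre of its underside on the table; own -x points to the green mark. Pot 200 mm wide, lid 226 mm, lid top 130 mm above the table; below the lid two black ears reach 129 mm and a dial gauge 137 mm from the axis. A brass valve 14 mm high stands on the lid's rim opposite the mark. The wheel stands over the lid's middle
- wheel (a joint): star wheel angle in rad: 0 when the red arm points exactly at the green mark, negative before; grows as the wheel turns clockwise seen from above. Starts between -2.0 and -0.7; end stops at -2.4 and +0.6; turns either way against a steady friction of about 0.2 N m and stays where it is left (no spring, no detent)
- hub (a point): point on the wheel's upright axis at the arms' centre line (165 mm above the table, 35 mm above the lid). Hub: black, 40 mm wide, up to 188 mm above the table. Three level round arms, 12 mm thick, 120 degrees apart, reach 80 mm from the axis; 29 mm of air between arms and lid
- red_knob (a point): outer end of the red arm, 80 mm from the axis, on the arm's centre line. Each arm ends in an upright round knob 22 mm in diameter, from 157 to 189 mm above the table; the knob and arm are red here, the other two arms are dark grey with black knobs
- green_mark (a point): middle of the green bar, 22 mm long and 16 mm wide, painted radially on the lid's rim, 99 mm from the wheel's axis, 133 mm above the table
- control_box: loose white box 100 x 140 x 50 mm, about 0.9 kg, to the left or the right of the steriliser, a black display along its far edge (own +x). Origin: centre of its underside. On top, 15 mm to own -x of its middle, stand two push buttons 72 mm apart: green start at own +y, red stop at own -y
- start_top (a point): centre of the top face of the green start button, 26 mm in diameter, 72 mm above the table when up, standing 10 mm out of a black collar 42 mm wide; pressed straight down; moves with it
- start (a joint): travel of the green start button in m: 0 up, 0.006 fully down; sprung, about 4 N when fully down, comes up by itself
- stop (a joint): travel of the red stop button in m, the same kind of button; to be left alone
- scale: loose white laboratory scale 150 x 160 x 40 mm with a round steel pan, on the other side of the steriliser from the control box; origin: centre of its underside; to be left alone
- amber_bottle: loose amber bottle, 52 mm in diameter, 120 mm high, beyond the steriliser; origin: centre of its underside; to be left alone
- beaker: loose glass beaker, 68 mm in diameter, 85 mm high, on the robot's side of the steriliser; origin: centre of its underside; to be left alone
- green_bottle: loose green bottle, 66 mm in diameter, 210 mm high, at the far left; origin: centre of its underside; to be left alone
- jar: loose white jar with a blue cap, 70 mm in diameter, 90 mm high, at the far right; origin: centre of its underside; to be left alone
- spatula: loose spatula 200 mm long lying on the table to the near left; origin: its middle; to be left alone
Things that resemble listed ones, but are neither listed nor needed, are in the scene too. Leave any yellow look-alike of the control_box alone.

How it is judged:
On the way, in this order (a step that is already met when the one before it is completed fails the run):
1. the red arm points at the green mark, the wheel at rest (value of joint wheel between -0.14 and 0.14 rad and velocity of joint wheel between -0.1 and 0.1 rad/s), for 0.2 s.
2. the green start button is pressed down (value of joint start above 0.0045 m), for 0.05 s.
At the end, for the whole second after the job is handed in: the red arm points at the green mark within 8 degrees (0.14 rad), the start button has been pressed at least 4.5 of its 6 mm and is up again (under 2 mm), the stop button is up, the control box is within 20 mm of where it stood (value of joint wheel between -0.14 and 0.14 rad and value of joint each of start, stop below 0.002 m and distance of control_box from where it was at the start of the episode below 0.02 m); the robot touches nothing.
It fails at once if the start button is pressed before the lid is locked (value of joint start above 0.003 m and (value of joint wheel below -0.14 rad or value of joint wheel above 0.14 rad)).
It fails at once if the red stop button is pressed (3 mm) (value of joint stop above 0.003 m).
It fails at once if the wheel or the steriliser is gripped or forced (over 35 N from the fingers) (contact force between the fingers and steriliser above 35 N).
It fails at once if the control box is lifted 10 mm or shifted 20 mm (height (world z) of control_box above 0.01 m or distance of control_box from where it was at the start of the episode above 0.02 m).
It fails at once if a bystander is shifted, lifted or carried more than 20 mm, or a bottle, the jar or the beaker is tipped over (distance of any of scale, amber_bottle, beaker, green_bottle, jar, spatula from where it was at the start of the episode above 0.02 m or angle between any of amber_bottle, beaker, green_bottle, jar's own z axis and vertical above 0.4 rad).
It also fails if it takes over 54 s, if anything falls off the work surface, if the arm or the gripper's body presses on something with over 40 N, if the wrist force passes 120 N, or if a joint passes its speed limit or range.

## Working session

There is one attempt and no reset: what is moved stays moved. The work goes in short steps, Python scripts to look and compute and a tool call to move; the robot and the scene stay as the last step left them, time stands still between calls to the robot, and variables do not carry over. Pictures are saved under pics/ and viewed, at most 10 in all, crops included, and the job is handed in when it is done.

Besides the shell and the picture viewer there is one more tool, called by a JSON object that holds its "method" and its "body". drive_tool: Moves the arm, as the interface text tells. Shifts and turns lie within -1 to 1; 1 stands for 2.5 cm of shift or 8 degrees of turn. Its arguments: {"type":"object","properties":{"steps":{"type":"array","items":{"type":"array","items":{"type":"array","items":{"type":"number"}}}}},"required":["steps"]}

```bash
mkdir -p pics; cat > h.py <<'E'
import numpy as np, cv2
from rig import monitor, capture, camera_model, env, finder
def ray(cam,r,c):
    m=camera_model(cam);K=m["mtx"]
    d=np.array([(c-K[0,2])/K[0,0],(r-K[1,2])/K[1,1]]);u=d.copy()
    for _ in range(20): u=d/(1+m["k1"]*(u@u))
    R=np.array(m["R"]);t=np.array(m["t"])
    return -R.T@t, R.T@np.array([u[0],u[1],1.])
def at_z(cam,r,c,z):
    o,d=ray(cam,r,c); return o+d*(z-o[2])/d[2]
def at_d(cam,r,c,dep):
    o,d=ray(cam,r,c); return o+d*dep
def save(im,n): cv2.imwrite("pics/"+n,cv2.cvtColor(im,cv2.COLOR_RGB2BGR))
E
python3 - <<'E'
from h import *
np.set_printoptions(precision=3,suppress=True)
p,d=capture("top");np.save("td.npy",d);p2,d2=capture("side")
save(np.hstack([p,p2])[:, :],"a.png"); im=cv2.imread("pics/a.png"); 
save(p,"top0.png");save(p2,"side0.png")
for n,z in [("red_knob",.189),("green_mark",.133),("hub",.188),("start_top",.072),("control_box",.05),("steriliser",.13)]:
    for f in finder.recognise("top",n)[:3]:
        r,c=f["centre"];print(n,round(f["score"],2),np.round([r,c]),at_z("top",r,c,z),at_d("top",r,c,d[int(r),int(c)]))
s=monitor.sense();print(s["clock"],s["tcp_pos"],s["orientation"],s["contact_force"])
E
```

```text
red_knob 0.92 [214. 278.] [ 0.54  -0.033  0.189] [ 0.541 -0.033  0.181]
green_mark 0.98 [212. 278.] [ 0.552 -0.033  0.133] [ 0.545 -0.032  0.184]
green_mark 0.45 [268. 417.] [ 0.432 -0.356  0.133] [ 0.435 -0.372  0.079]
hub 0.69 [212. 274.] [ 0.545 -0.024  0.188] [ 0.546 -0.024  0.185]
start_top 0.6 [356. 368.] [ 0.226 -0.254  0.072] [ 0.226 -0.253  0.074]
start_top 0.58 [285. 247.] [0.387 0.035 0.072] [0.388 0.038 0.007]
start_top 0.54 [270. 389.] [ 0.429 -0.304  0.072] [ 0.429 -0.303  0.075]
control_box 0.79 [260. 400.] [ 0.456 -0.335  0.05 ] [ 0.456 -0.336  0.049]
control_box 0.78 [184. 443.] [ 0.647 -0.447  0.05 ] [ 0.648 -0.449  0.045]
control_box 0.74 [340. 370.] [ 0.261 -0.264  0.05 ] [ 0.261 -0.264  0.05 ]
steriliser 0.94 [214. 275.] [ 0.548 -0.027  0.13 ] [ 0.541 -0.027  0.183]
0.4 [0.182 0.492 0.231] [-0.     0.176  0.984 -0.   ] [ 0.436 -0.435 -0.546]
```

View pics/top0.png

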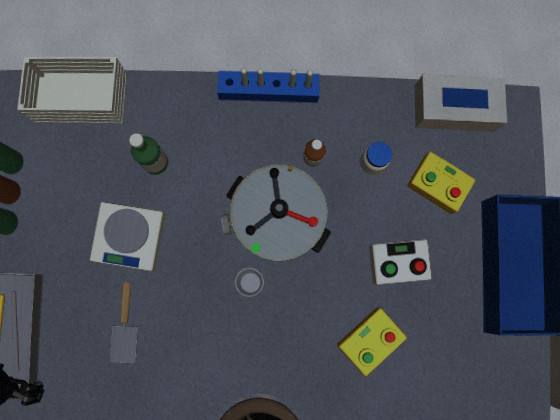

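View pics/side0.png

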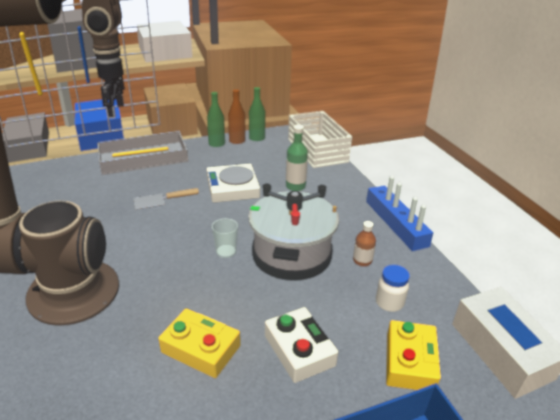

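The top view shows the hub at about (209,279), the red knob at (221,313) and the green mark at (248,256). The white box has its green button at (269,389) and red at (266,418), and the yellow boxes are decoys.

```bash
cat >> h.py <<'E'
def cen(p,mask,r0,r1,c0,c1):
    m=np.zeros(mask.shape,bool);m[r0:r1,c0:c1]=mask[r0:r1,c0:c1]
    ys,xs=np.nonzero(m);return ys.mean(),xs.mean(),len(ys)
def look(name=None):
    p,d=capture("top");q=p.astype(int);R,G,B=q[...,0],q[...,1],q[...,2]
    red=(R>120)&(G<70)&(B<70);gr=(G>140)&(R<110)&(B<110)
    return p,d,red,gr
E
python3 - <<'E'
from h import *
np.set_printoptions(precision=4,suppress=True)
p,d,red,gr=look();g=cv2.cvtColor(p,cv2.COLOR_RGB2GRAY)
r,c,n=cen(p,gr,235,262,240,275);mark=at_z("top",r,c,.133);print("mark",r,c,n,mark)
ys,xs=np.nonzero(red[195:240,280:330]);ys+=195;xs+=280
P=np.array([at_z("top",a,b,.168) for a,b in zip(ys,xs)])
print("red n",len(P),P.mean(0))
k=xs>308;kn=at_z("top",ys[k].mean(),xs[k].mean(),.187);print("knob",kn,ys[k].mean(),xs[k].mean())
dark=(p.max(2)<70)
# lid circle from depth
zz=np.zeros(d.shape);X=np.zeros(d.shape+(3,))
for i in range(150,280):
    for j in range(210,345):
        if d[i,j]>0:X[i,j]=at_d("top",i,j,d[i,j])
lid=np.abs(X[...,2]-.13)<.012
pts=np.argwhere(lid[150:280,210:345])+[150,210]
(cx,cy),rad=cv2.minEnclosingCircle(pts[:,::-1].astype(np.float32));print(cx,cy,rad,at_z("top",cy,cx,.13))
hub=X[...,2]>.176; hub[:, :262]=0;hub[:,296:]=0;hub[:195]=0;hub[226:]=0
ys,xs=np.nonzero(hub);print("hub",ys.mean(),xs.mean(),len(ys),np.array([at_z("top",a,b,.188) for a,b in zip(ys,xs)]).mean(0))
r,c,n=cen(p,gr,255,285,375,403);print("start",r,c,n,at_z("top",r,c,.072),d[int(r),int(c)],at_d("top",r,c,d[int(r),int(c)]))
r,c,n=cen(p,red,255,285,405,432);print("stop",r,c,n,at_z("top",r,c,.072))
save(cv2.resize(p[150:280,210:440],None,fx=3.4,fy=3.4,interpolation=cv2.INTER_CUBIC),"c.png")
E
```

```text
mark 247.56666666666666 255.35 60 [0.4703 0.0161 0.133 ]
red n 133 [ 0.5347 -0.0947  0.168 ]
knob [ 0.5274 -0.1095  0.187 ] 221.0 313.0Traceback (most recent call last):
  File "<stdin>", line 14, in <module>
  File "h.py", line 12, in at_d
    o,d=ray(cam,r,c); return o+d*dep
        ~~~^^^^^^^^^
  File "h.py", line 4, in ray
    m=camera_model(cam);K=m["mtx"]
ValueError: time passes only in moves, steps and waits
```

{"method": "drive_tool", "body": {"steps": [[[0, 0, -1, 0, 0, 0, 0], [0, 0, -1, 0, 0, 0, 0], [0, 0, -1, 0, 0, 0.5, 0], [0, 0, 0, 0, 0, 0.5, 0]]]}}

```text
clock: 0.95
tcp_pos: [0.1826, 0.493, 0.3085]
orientation: [0.0, 0.246, 0.969, 0.002]
contact_force: [-0.1, -0.2, -0.9]
gripper_width: 0.144
grip_force: 0.0
```

```bash
sed -i 's/m=camera_model(cam);K/m=CM[cam];K/; s/^def ray/CM={n:camera_model(n) for n in ("top","side")}\ndef ray/' h.py
cat > m.py <<'E'
from h import *
np.set_printoptions(precision=4,suppress=True)
p,d,red,gr=look()
X=np.zeros(d.shape+(3,))
for i in range(150,280):
    for j in range(210,345):
        if d[i,j]>0:X[i,j]=at_d("top",i,j,d[i,j])
lid=np.abs(X[...,2]-.13)<.012
pts=np.argwhere(lid)
(cx,cy),rad=cv2.minEnclosingCircle(pts[:,::-1].astype(np.float32));print(cx,cy,rad,at_z("top",cy,cx,.13))
hub=X[...,2]>.176; hub[:, :262]=0;hub[:,296:]=0;hub[:195]=0;hub[226:]=0
ys,xs=np.nonzero(hub);print("hub",ys.mean(),xs.mean(),len(ys),np.array([at_z("top",a,b,.188) for a,b in zip(ys,xs)]).mean(0))
r,c,n=cen(p,gr,255,285,375,403);print("start",r,c,n,at_z("top",r,c,.072),d[int(r),int(c)],at_d("top",r,c,d[int(r),int(c)]))
r,c,n=cen(p,red,255,285,405,432);print("stop",r,c,n,at_z("top",r,c,.072))
save(cv2.resize(p[150:290,210:440],None,fx=3.4,fy=3.4,interpolation=cv2.INTER_CUBIC),"c.png")
E
python3 m.py
```

```text
278.5584411621094 212.16903686523438 48.832889556884766 [ 0.5533 -0.0346  0.13  ]
hub 207.91050583657588 279.1167315175097 257 [ 0.5541 -0.0347  0.188 ]h.py:17: RuntimeWarning: Mean of empty slice.
  ys,xs=np.nonzero(m);return ys.mean(),xs.mean(),len(ys)
  ret = ret.dtype.type(ret / rcount)
Traceback (most recent call last):
  File "m.py", line 13, in <module>
    r,c,n=cen(p,gr,255,285,375,403);print("start",r,c,n,at_z("top",r,c,.072),d[int(r),int(c)],at_d("top",r,c,d[int(r),int(c)]))
                                                                               ~~~^^^
ValueError: cannot convert float NaN to integer
```

```bash
python3 - <<'E'
from h import *
s=monitor.sense();print(s["q"],s["tcp_pos"],s["orientation"])
p,d,red,gr=look();q=p.astype(int)
print(q[269,386:393],q[266,415:421])
r=np.argwhere((q[...,1]>q[...,0]+25)&(q[...,1]>q[...,2]+20)&(np.arange(560)[None]>375)&(np.arange(560)[None]<403)&(np.arange(420)[:,None]>255)&(np.arange(420)[:,None]<285))
a=r.mean(0);print(a,len(r),at_z("top",*a,.072),at_d("top",*a,d[int(a[0]),int(a[1])]))
r=np.argwhere((q[...,0]>q[...,1]+50)&(np.arange(560)[None]>405)&(np.arange(560)[None]<430)&(np.arange(420)[:,None]>255)&(np.arange(420)[:,None]<285))
a=r.mean(0);print(a,len(r),at_z("top",*a,.072))
save(cv2.resize(p[150:290,210:440],None,fx=3.4,fy=3.4,interpolation=cv2.INTER_CUBIC),"c.png")
E
```

```text
[1.21599640e+00 1.38731324e-01 1.42396775e-01 1.57228527e+00
 1.19908375e-05 1.71474534e+00] [0.1825568  0.49277093 0.30745337] [1.08554900e-04 2.46797673e-01 9.69066419e-01 1.08284056e-03]
[[ 44 108  56]
 [ 47 113  57]
 [ 47 114  58]
 [ 48 116  61]
 [ 48 115  60]
 [ 47 115  59]
 [ 47 114  59]] [[126  30  28]
 [144  31  30]
 [147  35  32]
 [147  32  27]
 [145  32  27]
 [145  32  31]]
[268.34482759 390.1954023 ] 87 [ 0.43310498 -0.3066835   0.072     ] [ 0.43301805 -0.30626046  0.07384706]
[265.71590909 419.20454545] 88 [ 0.4408371  -0.37790311  0.072     ]
```

View pics/c.png

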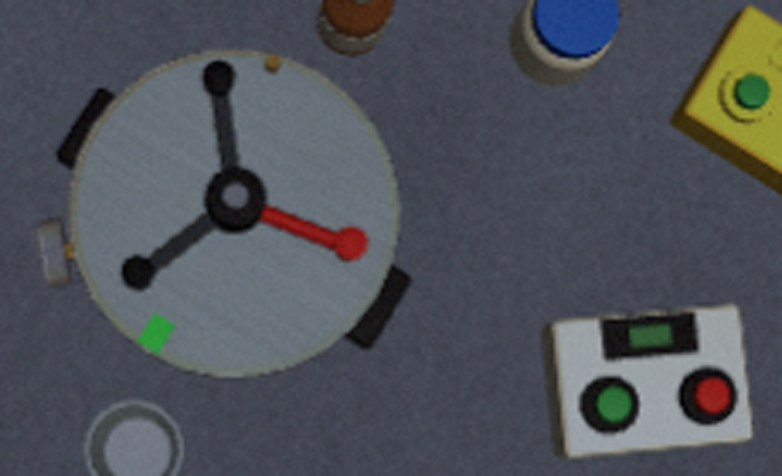

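```bash
cat >> h.py <<'E'
def head(o):
    from scipy.spatial.transform import Rotation as T
    y=T.from_quat(np.roll(o,-1)).as_matrix()[:,1];return np.degrees(np.arctan2(y[1],y[0]))
def plan(path,f=0,p=None,h=None):
    "path: list of (xyz, heading deg); prints rows, 5 per call"
    s=monitor.sense()
    if p is None:p=np.array(s["tcp_pos"]);h=head(s["orientation"])
    print("from",p.round(4),round(h,1));rows=[]
    for t,hh in path:
        a=np.radians(h);d=np.array(t)-p
        u=np.array([-np.sin(a)*d[0]+np.cos(a)*d[1],np.cos(a)*d[0]+np.sin(a)*d[1],-d[2]])/.025
        u=u.round(2);z=round(((h-hh+180)%360-180)/8,2)
        rows.append([*u.tolist(),0,0,z,f])
        p=p+.025*(np.array([-np.sin(a)*u[0]+np.cos(a)*u[1],np.cos(a)*u[0]+np.sin(a)*u[1],-u[2]]));h-=8*z
    for i in range(0,len(rows),5):print("[%s]"%rows[i:i+5])
def lin(a,b,n): return [(np.array(a[0])+(np.array(b[0])-a[0])*i/n,a[1]+(b[1]-a[1])*i/n) for i in range(1,n+1)]
E
python3 - <<'E'
from h import *
s=monitor.sense();a=(s["tcp_pos"],head(s["orientation"]))
plan(lin(a,([.5735,-.083,.3],160.4),30))
E
```

```text
from [0.1824 0.4925 0.3067] 61.7
[[[-0.82, -0.43, 0.01, 0, 0, np.float64(-0.41), 0], [-0.8, -0.47, 0.01, 0, 0, np.float64(-0.41), 0], [-0.77, -0.52, 0.01, 0, 0, np.float64(-0.41), 0], [-0.74, -0.56, 0.01, 0, 0, np.float64(-0.42), 0], [-0.7, -0.61, 0.0, 0, 0, np.float64(-0.41), 0]]]
[[[-0.67, -0.64, 0.01, 0, 0, np.float64(-0.41), 0], [-0.63, -0.68, 0.01, 0, 0, np.float64(-0.41), 0], [-0.59, -0.72, 0.01, 0, 0, np.float64(-0.41), 0], [-0.55, -0.75, 0.01, 0, 0, np.float64(-0.41), 0], [-0.5, -0.78, 0.01, 0, 0, np.float64(-0.41), 0]]]
[[[-0.46, -0.8, 0.01, 0, 0, np.float64(-0.42), 0], [-0.41, -0.83, 0.01, 0, 0, np.float64(-0.41), 0], [-0.36, -0.86, 0.01, 0, 0, np.float64(-0.41), 0], [-0.32, -0.87, 0.01, 0, 0, np.float64(-0.41), 0], [-0.26, -0.89, 0.0, 0, 0, np.float64(-0.41), 0]]]
[[[-0.21, -0.9, 0.01, 0, 0, np.float64(-0.41), 0], [-0.16, -0.92, 0.01, 0, 0, np.float64(-0.41), 0], [-0.11, -0.92, 0.01, 0, 0, np.float64(-0.41), 0], [-0.05, -0.93, 0.01, 0, 0, np.float64(-0.42), 0], [-0.0, -0.92, 0.01, 0, 0, np.float64(-0.41), 0]]]
[[[0.05, -0.93, 0.01, 0, 0, np.float64(-0.41), 0], [0.11, -0.92, 0.01, 0, 0, np.float64(-0.41), 0], [0.16, -0.92, 0.01, 0, 0, np.float64(-0.41), 0], [0.21, -0.9, 0.01, 0, 0, np.float64(-0.41), 0], [0.26, -0.89, 0.0, 0, 0, np.float64(-0.41), 0]]]
[[[0.32, -0.87, 0.01, 0, 0, np.float64(-0.42), 0], [0.36, -0.86, 0.01, 0, 0, np.float64(-0.41), 0], [0.41, -0.83, 0.01, 0, 0, np.float64(-0.41), 0], [0.46, -0.8, 0.01, 0, 0, np.float64(-0.41), 0], [0.5, -0.78, 0.01, 0, 0, np.float64(-0.41), 0]]]
```

{"method": "drive_tool", "body": {"steps": [[[-0.82, -0.43, 0, 0, 0, -0.41, 0], [-0.8, -0.47, 0, 0, 0, -0.41, 0], [-0.77, -0.52, 0, 0, 0, -0.41, 0], [-0.74, -0.56, 0, 0, 0, -0.42, 0], [-0.7, -0.61, 0, 0, 0, -0.41, 0]]]}}

```text
clock: 1.68
tcp_pos: [0.2478, 0.3955, 0.3059]
orientation: [-0.0, 0.101, 0.995, -0.0]
contact_force: [0.7, 0.6, -0.3]
gripper_width: -0.002
grip_force: 0.0
```

{"method": "drive_tool", "body": {"steps": [[[-0.67, -0.64, 0, 0, 0, -0.41, 0], [-0.63, -0.68, 0, 0, 0, -0.41, 0], [-0.59, -0.72, 0, 0, 0, -0.41, 0], [-0.55, -0.75, 0, 0, 0, -0.41, 0], [-0.5, -0.78, 0, 0, 0, -0.41, 0]]]}}

```text
clock: 2.3
tcp_pos: [0.3129, 0.2995, 0.3059]
orientation: [-0.0, -0.041, 0.999, -0.0]
contact_force: [-0.8, -0.4, 0.1]
gripper_width: -0.003
grip_force: 0.0
```

{"method": "drive_tool", "body": {"steps": [[[-0.46, -0.8, 0, 0, 0, -0.42, 0], [-0.41, -0.83, 0, 0, 0, -0.41, 0], [-0.36, -0.86, 0, 0, 0, -0.41, 0], [-0.32, -0.87, 0, 0, 0, -0.41, 0], [-0.26, -0.89, 0, 0, 0, -0.41, 0]]]}}

```text
clock: 2.92
tcp_pos: [0.3781, 0.2038, 0.3059]
orientation: [-0.0, -0.184, 0.983, -0.0]
contact_force: [-0.1, 0.1, -0.2]
gripper_width: 0.005
grip_force: 0.0
```

{"method": "drive_tool", "body": {"steps": [[[-0.21, -0.9, 0, 0, 0, -0.41, 0], [-0.16, -0.92, 0, 0, 0, -0.41, 0], [-0.11, -0.92, 0, 0, 0, -0.41, 0], [-0.05, -0.93, 0, 0, 0, -0.42, 0], [0, -0.92, 0, 0, 0, -0.41, 0]]]}}

```text
clock: 3.55
tcp_pos: [0.4432, 0.108, 0.3059]
orientation: [-0.0, -0.323, 0.946, 0.0]
contact_force: [-0.4, -0.2, -0.2]
gripper_width: 0.001
grip_force: 0.0
```

{"method": "drive_tool", "body": {"steps": [[[0.05, -0.93, 0, 0, 0, -0.41, 0], [0.11, -0.92, 0, 0, 0, -0.41, 0], [0.16, -0.92, 0, 0, 0, -0.41, 0], [0.21, -0.9, 0, 0, 0, -0.41, 0], [0.26, -0.89, 0, 0, 0, -0.41, 0]]]}}

```text
clock: 4.18
tcp_pos: [0.5085, 0.0121, 0.3058]
orientation: [-0.0, -0.455, 0.891, 0.0]
contact_force: [-0.3, 0.5, -0.1]
gripper_width: -0.002
grip_force: 0.0
```

{"method": "drive_tool", "body": {"steps": [[[0.32, -0.87, 0, 0, 0, -0.42, 0], [0.36, -0.86, 0, 0, 0, -0.41, 0], [0.41, -0.83, 0, 0, 0, -0.41, 0], [0.46, -0.8, 0, 0, 0, -0.41, 0], [0.5, -0.78, 0, 0, 0, -0.41, 0]]]}}

```text
clock: 4.8
tcp_pos: [0.5737, -0.0837, 0.3058]
orientation: [-0.0, -0.578, 0.816, 0.0]
contact_force: [0.7, 0.2, -0.3]
gripper_width: 0.001
grip_force: 0.0
```

```bash
sed -i 's/z=round(/z=float(round(/; s/-180)\/8,2)/-180)\/8,2))/' h.py; python3 - <<'E'
from h import *
s=monitor.sense();print(s["q"],s["clock"],s["contact_force"])
plan(lin((s["tcp_pos"],head(s["orientation"])),([.5735,-.083,.2],160.4),5)+lin(([.5735,-.083,.2],160.4),([.5735,-.083,.149],160.4),5))
p,d=capture("side");save(cv2.resize(p[130:330,180:420],None,fx=3,fy=3),"s1.png")
E
```

```text
[-1.44969112e-01  2.49043401e-01  2.74025484e-01  1.59662364e+00
  2.18256973e-05 -1.37688083e+00] 4.8 [ 0.72871432  0.21236879 -0.26421118]
from [ 0.5737 -0.0837  0.3058] 160.6
[[[-0.01, 0.0, 0.85, 0, 0, 0.0, 0], [-0.0, 0.01, 0.84, 0, 0, 0.01, 0], [-0.01, 0.0, 0.85, 0, 0, 0.0, 0], [-0.0, 0.0, 0.84, 0, 0, 0.01, 0], [-0.01, 0.01, 0.85, 0, 0, 0.0, 0]]]
[[[0.0, -0.0, 0.41, 0, 0, 0.0, 0], [0.0, -0.0, 0.41, 0, 0, 0.0, 0], [0.0, -0.0, 0.4, 0, 0, 0.0, 0], [0.0, -0.0, 0.41, 0, 0, 0.0, 0], [0.0, -0.0, 0.41, 0, 0, 0.0, 0]]]
```

View pics/s1.png

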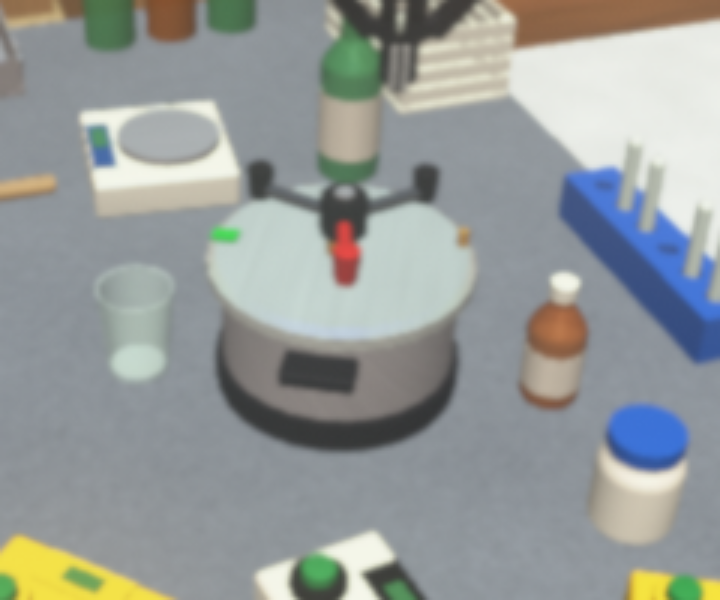

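The side view shows the shut fingers above and behind the red arm, clear of the wheel, so I'm descending.

{"method": "drive_tool", "body": {"steps": [[[0, 0, 0.85, 0, 0, 0, 0], [0, 0, 0.84, 0, 0, 0, 0], [0, 0, 0.85, 0, 0, 0, 0], [0, 0, 0.84, 0, 0, 0, 0], [0, 0, 0.85, 0, 0, 0, 0]]]}}

```text
clock: 5.48
tcp_pos: [0.573, -0.0828, 0.1995]
orientation: [-0.0, -0.577, 0.817, 0.0]
contact_force: [-0.2, -0.3, 0.0]
gripper_width: 0.001
grip_force: 0.0
```

{"method": "drive_tool", "body": {"steps": [[[0, 0, 0.41, 0, 0, 0, 0], [0, 0, 0.41, 0, 0, 0, 0], [0, 0, 0.4, 0, 0, 0, 0], [0, 0, 0.41, 0, 0, 0, 0], [0, 0, 0.41, 0, 0, 0, 0]]]}}

```text
clock: 6.1
tcp_pos: [0.5736, -0.0831, 0.1491]
orientation: [0.0, -0.576, 0.817, -0.0]
contact_force: [-0.1, -0.3, 0.3]
gripper_width: -0.001
grip_force: 0.0
```

```bash
python3 - <<'E'
from h import *
s=monitor.sense();print(s["contact_force"])
H=np.array([.554,-.0347])
def P(phi,r,off):
    a=np.radians(phi);u=np.array([np.cos(a),np.sin(a)]);n=np.array([-u[1],u[0]])
    return [*(H+r*u+off*n),.149],phi-90
p=lin((s["tcp_pos"],head(s["orientation"])),P(250.4,.047,.021),5)
p+=[P(x,.047,.021) for x in np.arange(250.4-3,250.4-91,-3)]
plan(p)
E
```

```text
[-0.11053588 -0.33064447  0.29863634]
from [ 0.5736 -0.0831  0.1491] 160.4
[[[0.06, 0.11, 0.0, 0, 0, -0.0, 0], [0.07, 0.11, 0.0, 0, 0, -0.0, 0], [0.06, 0.11, 0.0, 0, 0, -0.0, 0], [0.07, 0.11, 0.0, 0, 0, -0.0, 0], [0.06, 0.11, 0.0, 0, 0, -0.0, 0]]]
[[[0.04, 0.1, 0.0, 0, 0, 0.37, 0], [0.04, 0.1, 0.0, 0, 0, 0.38, 0], [0.04, 0.1, 0.0, 0, 0, 0.37, 0], [0.04, 0.1, 0.0, 0, 0, 0.38, 0], [0.04, 0.09, 0.0, 0, 0, 0.37, 0]]]
[[[0.05, 0.1, 0.0, 0, 0, 0.38, 0], [0.04, 0.1, 0.0, 0, 0, 0.37, 0], [0.04, 0.1, 0.0, 0, 0, 0.38, 0], [0.04, 0.1, 0.0, 0, 0, 0.37, 0], [0.04, 0.1, 0.0, 0, 0, 0.38, 0]]]
[[[0.04, 0.1, 0.0, 0, 0, 0.37, 0], [0.05, 0.1, 0.0, 0, 0, 0.38, 0], [0.04, 0.1, 0.0, 0, 0, 0.37, 0], [0.04, 0.1, 0.0, 0, 0, 0.38, 0], [0.04, 0.1, 0.0, 0, 0, 0.37, 0]]]
[[[0.04, 0.1, 0.0, 0, 0, 0.38, 0], [0.04, 0.1, 0.0, 0, 0, 0.37, 0], [0.04, 0.1, 0.0, 0, 0, 0.38, 0], [0.05, 0.1, 0.0, 0, 0, 0.37, 0], [0.04, 0.1, 0.0, 0, 0, 0.38, 0]]]
[[[0.04, 0.1, 0.0, 0, 0, 0.37, 0], [0.04, 0.1, 0.0, 0, 0, 0.38, 0], [0.04, 0.1, 0.0, 0, 0, 0.37, 0], [0.04, 0.1, 0.0, 0, 0, 0.38, 0], [0.04, 0.1, 0.0, 0, 0, 0.37, 0]]]
[[[0.04, 0.1, 0.0, 0, 0, 0.38, 0], [0.04, 0.09, 0.0, 0, 0, 0.37, 0], [0.05, 0.1, 0.0, 0, 0, 0.38, 0], [0.04, 0.1, 0.0, 0, 0, 0.37, 0], [0.04, 0.1, 0.0, 0, 0, 0.38, 0]]]
```

{"method": "drive_tool", "body": {"steps": [[[0.06, 0.11, 0, 0, 0, 0, 0], [0.07, 0.11, 0, 0, 0, 0, 0], [0.06, 0.11, 0, 0, 0, 0, 0], [0.07, 0.11, 0, 0, 0, 0, 0], [0.06, 0.11, 0, 0, 0, 0, 0]]]}}

```text
clock: 6.72
tcp_pos: [0.5583, -0.086, 0.1499]
orientation: [0.001, -0.576, 0.817, -0.0]
contact_force: [4.8, 0.3, -1.5]
gripper_width: 0.004
grip_force: 2.0
```

{"method": "drive_tool", "body": {"steps": [[[0.04, 0.1, 0, 0, 0, 0.37, 0], [0.04, 0.1, 0, 0, 0, 0.38, 0], [0.04, 0.1, 0, 0, 0, 0.37, 0], [0.04, 0.1, 0, 0, 0, 0.38, 0], [0.04, 0.1, 0, 0, 0, 0.37, 0]]]}}

```text
clock: 7.35
tcp_pos: [0.5456, -0.0852, 0.15]
orientation: [0.001, -0.464, 0.886, -0.001]
contact_force: [4.3, -1.1, -0.7]
gripper_width: 0.001
grip_force: 1.9
```

{"method": "drive_tool", "body": {"steps": [[[0.05, 0.1, 0, 0, 0, 0.38, 0], [0.04, 0.1, 0, 0, 0, 0.37, 0], [0.04, 0.1, 0, 0, 0, 0.38, 0], [0.04, 0.1, 0, 0, 0, 0.37, 0], [0.04, 0.1, 0, 0, 0, 0.38, 0]]]}}

```text
clock: 7.98
tcp_pos: [0.5328, -0.0813, 0.1501]
orientation: [0.001, -0.344, 0.939, -0.001]
contact_force: [3.6, -1.2, -0.4]
gripper_width: -0.001
grip_force: 1.7
```

Contact was made with about 4 N, and the wheel is turning.

{"method": "drive_tool", "body": {"steps": [[[0.04, 0.1, 0, 0, 0, 0.37, 0], [0.05, 0.1, 0, 0, 0, 0.38, 0], [0.04, 0.1, 0, 0, 0, 0.37, 0], [0.04, 0.1, 0, 0, 0, 0.38, 0], [0.04, 0.1, 0, 0, 0, 0.37, 0]]]}}

```text
clock: 8.6
tcp_pos: [0.5213, -0.0742, 0.1502]
orientation: [0.001, -0.219, 0.976, -0.001]
contact_force: [3.2, -1.4, -0.4]
gripper_width: 0.001
grip_force: 1.7
```

{"method": "drive_tool", "body": {"steps": [[[0.04, 0.1, 0, 0, 0, 0.38, 0], [0.04, 0.1, 0, 0, 0, 0.37, 0], [0.04, 0.1, 0, 0, 0, 0.38, 0], [0.05, 0.1, 0, 0, 0, 0.37, 0], [0.04, 0.1, 0, 0, 0, 0.38, 0]]]}}

```text
clock: 9.22
tcp_pos: [0.512, -0.0644, 0.1502]
orientation: [0.001, -0.089, 0.996, -0.001]
contact_force: [3.0, -2.7, 1.2]
gripper_width: -0.002
grip_force: 1.7
```

{"method": "drive_tool", "body": {"steps": [[[0.04, 0.1, 0, 0, 0, 0.37, 0], [0.04, 0.1, 0, 0, 0, 0.38, 0], [0.04, 0.1, 0, 0, 0, 0.37, 0], [0.04, 0.1, 0, 0, 0, 0.38, 0], [0.04, 0.1, 0, 0, 0, 0.37, 0]]]}}

```text
clock: 9.85
tcp_pos: [0.5056, -0.0525, 0.1501]
orientation: [0.001, 0.041, 0.999, -0.001]
contact_force: [0.0, -4.2, 1.2]
gripper_width: -0.001
grip_force: 1.7
```

{"method": "drive_tool", "body": {"steps": [[[0.04, 0.1, 0, 0, 0, 0.38, 0], [0.04, 0.09, 0, 0, 0, 0.37, 0], [0.05, 0.1, 0, 0, 0, 0.38, 0], [0.04, 0.1, 0, 0, 0, 0.37, 0], [0.04, 0.1, 0, 0, 0, 0.38, 0]]]}}

```text
clock: 10.48
tcp_pos: [0.5023, -0.0395, 0.15]
orientation: [0.0, 0.171, 0.985, -0.001]
contact_force: [-0.6, -2.5, 2.6]
gripper_width: -0.001
grip_force: 1.8
```

```bash
python3 - <<'E'
from h import *
s=monitor.sense();print(s["q"],s["contact_force"],s["tcp_pos"],head(s["orientation"]))
p,d,red,gr=look();p2,_=capture("side")
for cam in ("top","side"):
    for f in finder.recognise(cam,"red_knob")[:2]:print(cam,f)
a=cv2.resize(p[150:280,210:345],(390,375));b=cv2.resize(p2[170:300,210:345],(390,375));save(np.hstack([a,b]),"w.png")
E
```

```text
[-0.07727049  0.09794549 -0.24927874  1.22287549 -0.00205075  0.26723947] [-0.58587663 -2.4635576   2.59135636] [ 0.50226652 -0.03949562  0.14999286] 70.26092947708605
side {'centre': [203.5, 292.5], 'score': 0.66}
```

View pics/w.png

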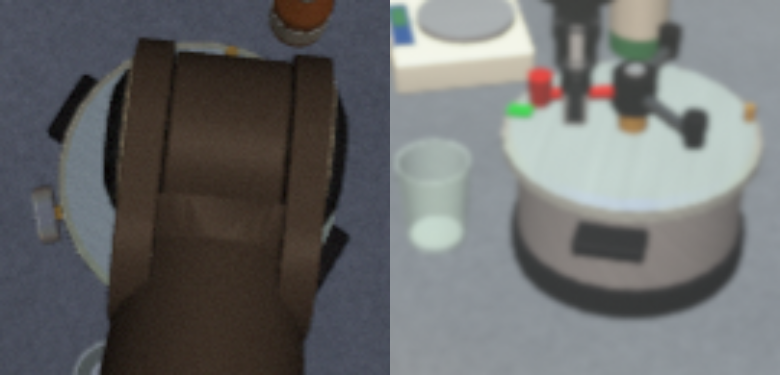

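The top view is now blocked by the arm. The side view shows the red knob at about (203,262), just short of the green mark at about (208,255), so I'll measure from the side.

```bash
cat >> h.py <<'E'
def side_ang():
    p,d=capture("side");q=p.astype(int)
    m=(q[...,0]>q[...,1]+60)&(q[...,0]>q[...,2]+60);m[:185]=0;m[235:]=0;m[:,:240]=0;m[:,330:]=0
    n,l,st,ce=cv2.connectedComponentsWithStats(m.astype(np.uint8))
    k=1+np.argmax(st[1:,4]) if n>1 else 0
    ys,xs=np.nonzero(m);x0=xs.min()
    kn=xs<x0+9; print("red px",len(ys),x0,xs.max(),"knob rows",ys[kn].min(),ys[kn].max())
    r=(ys[kn].min()+ys[kn].max())/2;c=x0+4
    X=at_z("side",r,c,.173);H=np.array([.554,-.0347]);v=X[:2]-H
    g=(q[...,1]>q[...,0]+50)&(q[...,1]>q[...,2]+50);g[:190]=0;g[220:]=0;g[:,:240]=0;g[:,275:]=0
    a=np.argwhere(g).mean(0);M=at_z("side",*a,.133)[:2]-H
    f=lambda v:np.degrees(np.arctan2(v[1],v[0]))%360
    print("knob",X,np.hypot(*v),f(v),"mark",a,M+H,np.hypot(*M),f(M))
E
python3 -c "
from h import *
side_ang()"
```

```text
red px 130 258 287 knob rows 193 205
knob [ 0.48174316 -0.00763475  0.173     ] 0.07715943643387663 159.46555069197814 mark [207.76923077 254.71794872] [0.47127574 0.01845237] 0.09832841448153301 147.27825981012305
```

{"method": "drive_tool", "body": {"steps": [[[0.04, 0.1, 0, 0, 0, 0.37, 0], [0.04, 0.1, 0, 0, 0, 0.38, 0], [0.04, 0.1, 0, 0, 0, 0.37, 0], [0.04, 0.1, 0, 0, 0, 0.38, 0], [0, 0, 0, 0, 0, 0, 0]]]}}

```text
clock: 11.35
tcp_pos: [0.5024, -0.0279, 0.1494]
orientation: [-0.0, 0.272, 0.962, -0.0]
contact_force: [-1.9, -1.6, 2.0]
gripper_width: 0.005
grip_force: 1.3
```

```bash
python3 -c "
from h import *
side_ang();print(head(monitor.sense()['orientation']))"
```

```text
red px 101 258 286 knob rows 190 202
knob [0.48609414 0.00531015 0.173     ] 0.07881635598318298 149.49339961761882 mark [207.76923077 254.71794872] [0.47127574 0.01845237] 0.09832841448153301 147.27825981012305
58.47799946222635
```

{"method": "drive_tool", "body": {"steps": [[[0, -0.2, 0, 0, 0, 0, 0], [0, -0.3, 0, 0, 0, 0, 0], [0, 0, -0.6, 0, 0, 0, 0], [0, 0, -1, 0, 0, 0, 0], [0, 0, -1, 0, 0, 0, 0]]]}}

```text
clock: 12.02
tcp_pos: [0.4963, -0.0386, 0.2163]
orientation: [0.0, 0.272, 0.962, 0.0]
contact_force: [0.2, -0.2, 0.6]
gripper_width: 0.0
grip_force: 0.0
```

```bash
python3 - <<'E'
from h import *
s=monitor.sense();a=(s["tcp_pos"],head(s["orientation"]))
plan(lin(a,([.433,-.3066,.22],6),15))
E
```

```text
from [ 0.4963 -0.0386  0.2163] 58.4
[[[-0.23, -0.7, -0.01, 0, 0, 0.44, 0], [-0.27, -0.68, -0.01, 0, 0, 0.43, 0], [-0.32, -0.66, -0.01, 0, 0, 0.44, 0], [-0.35, -0.65, -0.01, 0, 0, 0.44, 0], [-0.39, -0.62, -0.01, 0, 0, 0.43, 0]]]
[[[-0.43, -0.59, -0.01, 0, 0, 0.44, 0], [-0.47, -0.57, -0.01, 0, 0, 0.44, 0], [-0.5, -0.54, -0.01, 0, 0, 0.43, 0], [-0.53, -0.51, -0.01, 0, 0, 0.44, 0], [-0.56, -0.47, -0.01, 0, 0, 0.44, 0]]]
[[[-0.59, -0.44, -0.01, 0, 0, 0.43, 0], [-0.61, -0.41, -0.01, 0, 0, 0.44, 0], [-0.64, -0.36, -0.01, 0, 0, 0.44, 0], [-0.66, -0.33, -0.01, 0, 0, 0.43, 0], [-0.67, -0.28, -0.01, 0, 0, 0.44, 0]]]
```

{"method": "drive_tool", "body": {"steps": [[[-0.23, -0.7, 0, 0, 0, 0.44, 0], [-0.27, -0.68, 0, 0, 0, 0.43, 0], [-0.32, -0.66, 0, 0, 0, 0.44, 0], [-0.35, -0.65, 0, 0, 0, 0.44, 0], [-0.39, -0.62, 0, 0, 0, 0.43, 0]]]}}

```text
clock: 12.65
tcp_pos: [0.4744, -0.1293, 0.2142]
orientation: [-0.0, 0.417, 0.909, -0.0]
contact_force: [-0.2, -0.7, 0.2]
gripper_width: -0.003
grip_force: 0.0
```

{"method": "drive_tool", "body": {"steps": [[[-0.43, -0.59, 0, 0, 0, 0.44, 0], [-0.47, -0.57, 0, 0, 0, 0.44, 0], [-0.5, -0.54, 0, 0, 0, 0.43, 0], [-0.53, -0.51, 0, 0, 0, 0.44, 0], [-0.56, -0.47, 0, 0, 0, 0.44, 0]]]}}

```text
clock: 13.28
tcp_pos: [0.4538, -0.2184, 0.2145]
orientation: [0.0, 0.551, 0.835, 0.0]
contact_force: [0.9, -0.3, 0.2]
gripper_width: -0.002
grip_force: 0.0
```

{"method": "drive_tool", "body": {"steps": [[[-0.59, -0.44, 0, 0, 0, 0.43, 0], [-0.61, -0.41, 0, 0, 0, 0.44, 0], [-0.64, -0.36, 0, 0, 0, 0.44, 0], [-0.66, -0.33, 0, 0, 0, 0.43, 0], [-0.67, -0.28, 0, 0, 0, 0.44, 0]]]}}

```text
clock: 13.9
tcp_pos: [0.4326, -0.3077, 0.2145]
orientation: [0.0, 0.671, 0.742, -0.0]
contact_force: [0.2, 0.7, 0.3]
gripper_width: -0.0
grip_force: 0.0
```

```bash
python3 - <<'E'
from h import *
s=monitor.sense();print(s["tcp_pos"],head(s["orientation"]))
p,d,red,gr=look();p2,_=capture("side")
for n,z in (("red_knob",.187),("green_mark",.133)):
    for f in finder.recognise("top",n)[:2]:print(n,f,at_z("top",*f["centre"],z))
r,c,n=cen(p,gr,235,262,240,275);print(r,c,n)
q=p.astype(int);m=(q[...,0]>q[...,1]+50)&(q[...,0]>q[...,2]+50);m[:170]=0;m[265:]=0;m[:,:225]=0;m[:,:][:,330:]=0
R=np.argwhere(m);P=np.array([at_z("top",*a,.172)[:2] for a in R])-[.554,-.0347]
a=P.sum(0);print("red arm angle",len(P),np.degrees(np.arctan2(a[1],a[0])))
save(np.hstack([cv2.resize(p[150:300,210:440],(400,261)),cv2.resize(p2[170:390,180:360],(320,391))[:261]]) if 0 else np.hstack([cv2.resize(p[150:300,210:440],(450,293)),cv2.resize(p2[255:395,235:350],(300,293))]),"b.png")
E
```

```text
[ 0.43256172 -0.30770368  0.21453911] 5.7571060824162075
green_mark {'centre': [212.8, 277.0], 'score': 0.58} [ 0.55130194 -0.03100186  0.133     ]
247.6417910447761 255.38805970149255 67
red arm angle 177 152.4360306235742
```

View pics/b.png

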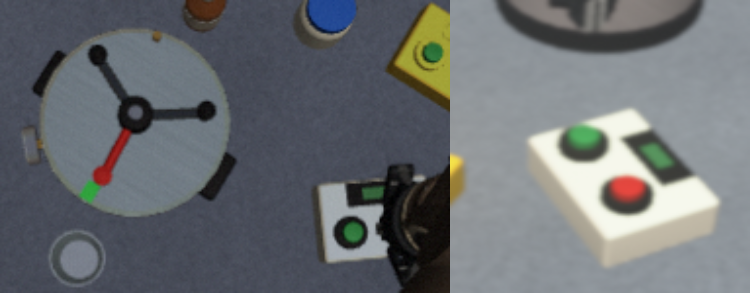

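```bash
python3 - <<'E'
from h import *
p,d,red,gr=look();q=p.astype(int);m=(q[...,0]>q[...,1]+50)&(q[...,0]>q[...,2]+50);m[:225]=0;m[265:]=0;m[:,:225]=0;m[:,330:]=0
H=np.array([.554,-.0347])
f=lambda v:(np.degrees(np.arctan2(v[1],v[0]))%360,np.hypot(*v))
R=np.argwhere(m);k=R[R[:,0]>=np.sort(R[:,0])[-1]-9];print(len(k),k.mean(0),f(at_z("top",*k.mean(0),.187)[:2]-H))
for r,c in ((150+54/1.953,210+98/1.957),(150+110/1.953,210+207/1.957)):print(f(at_z("top",r,c,.189)[:2]-H))
print(f(np.array([.4703,.0161])-H))
plan(lin(([.4326,-.3077,.2145],5.8),([.433,-.3065,.085],5.8),6)+lin(([.433,-.3066,.085],5.8),([.433,-.3065,.063],5.8),8))
E
```

```text
79 [239.2278481 262.2278481] (np.float64(153.28894883562765), np.float64(0.07781174922034396))
(np.float64(33.333934387649286), np.float64(0.07926473451344264))
(np.float64(274.070709413917), np.float64(0.08042855106739706))
(np.float64(148.74520067327177), np.float64(0.09790980543336815))
from [ 0.4328 -0.3065  0.2145] 6.0
[[[-0.04, -0.01, 0.86, 0, 0, 0.02, 0], [0.01, 0.0, 0.87, 0, 0, 0.0, 0], [0.0, 0.01, 0.86, 0, 0, 0.0, 0], [0.01, -0.0, 0.86, 0, 0, 0.0, 0], [0.01, 0.0, 0.87, 0, 0, 0.0, 0]]]
[[[0.01, 0.01, 0.86, 0, 0, 0.0, 0], [-0.01, -0.0, 0.11, 0, 0, 0.0, 0], [0.0, -0.0, 0.11, 0, 0, 0.0, 0], [0.01, -0.0, 0.11, 0, 0, 0.0, 0], [-0.0, -0.0, 0.11, 0, 0, 0.0, 0]]]
[[[-0.0, -0.0, 0.11, 0, 0, 0.0, 0], [-0.0, -0.0, 0.11, 0, 0, 0.0, 0], [-0.0, -0.0, 0.11, 0, 0, 0.0, 0], [-0.0, -0.0, 0.11, 0, 0, 0.0, 0]]]
```

{"method": "drive_tool", "body": {"steps": [[[0, 0, 0.86, 0, 0, 0, 0], [0, 0, 0.87, 0, 0, 0, 0], [0, 0, 0.86, 0, 0, 0, 0], [0, 0, 0.86, 0, 0, 0, 0], [0, 0, 0.87, 0, 0, 0, 0]]]}}

```text
clock: 14.78
tcp_pos: [0.4331, -0.3058, 0.106]
orientation: [0.0, 0.669, 0.744, 0.0]
contact_force: [0.1, -0.8, 0.4]
gripper_width: 0.003
grip_force: 0.0
```

{"method": "drive_tool", "body": {"steps": [[[0, 0, 0.86, 0, 0, 0, 0], [0, 0, 0.2, 0, 0, 0, 0], [0, 0, 0.2, 0, 0, 0, 0], [0, 0, 0.15, 0, 0, 0, 0], [0, 0, 0.1, 0, 0, 0, 0]]]}}

```text
clock: 15.4
tcp_pos: [0.4333, -0.3066, 0.0694]
orientation: [0.001, 0.669, 0.743, 0.0]
contact_force: [-0.8, 1.4, 3.7]
gripper_width: -0.001
grip_force: 1.1
```

{"method": "drive_tool", "body": {"steps": [[[0, 0, 0.08, 0, 0, 0, 0], [0, 0, 0, 0, 0, 0, 0]]]}}

```text
clock: 15.65
tcp_pos: [0.4333, -0.3066, 0.0672]
orientation: [0.0, 0.669, 0.743, 0.0]
contact_force: [1.4, 0.9, 2.8]
gripper_width: 0.006
grip_force: 1.6
```

{"method": "drive_tool", "body": {"steps": [[[0, 0, 0.06, 0, 0, 0, 0], [0, 0, 0, 0, 0, 0, 0]]]}}

```text
clock: 15.9
tcp_pos: [0.4333, -0.3067, 0.066]
orientation: [0.001, 0.669, 0.743, 0.0]
contact_force: [0.3, 2.2, 6.7]
gripper_width: -0.0
grip_force: 3.3
```

{"method": "drive_tool", "body": {"steps": [[[0, 0, 0.06, 0, 0, 0, 0], [0, 0, 0, 0, 0, 0, 0]]]}}

```text
clock: 16.15
tcp_pos: [0.4334, -0.3067, 0.0658]
orientation: [0.001, 0.669, 0.743, 0.0]
contact_force: [-3.4, 3.3, 16.0]
gripper_width: 0.0
grip_force: 7.9
```

The button bottomed out (16 N, with TCP z stalled at 0.066), so I'm releasing it.

{"method": "drive_tool", "body": {"steps": [[[0, 0, -0.2, 0, 0, 0, 0], [0, 0, -0.4, 0, 0, 0, 0], [0, 0, -1, 0, 0, 0, 0], [0, 0, -1, 0, 0, 0, 0], [0, 0, -1, 0, 0, 0, 0]]]}}

```text
clock: 16.77
tcp_pos: [0.4323, -0.3064, 0.1543]
orientation: [-0.001, 0.669, 0.743, -0.0]
contact_force: [0.1, 0.2, 0.6]
gripper_width: 0.001
grip_force: 0.0
```

```bash
python3 - <<'E'
from h import *
p,d,red,gr=look();p2,_=capture("side")
save(np.hstack([cv2.resize(p[150:300,210:440],(450,293)),cv2.resize(p2[255:395,235:350],(300,293))]),"e.png")
print(monitor.sense()["contact_force"])
E
```

```text
[1.02764531 0.24117657 0.42295046]
```

View pics/e.png

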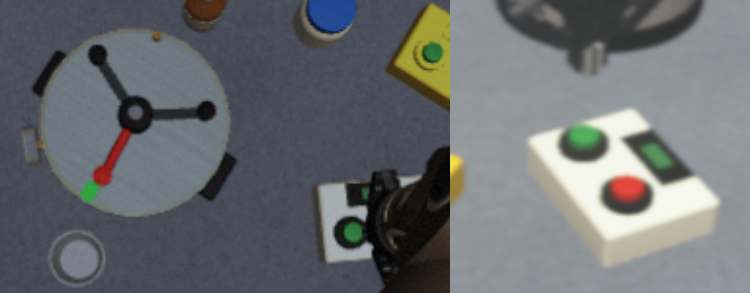

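The final picture shows the red arm at the mark, the box unmoved, both buttons up and the fingers clear. I'm handing the job in.

```bash
python3 -c "
from rig import env
print(env.close_job())"
```

```text
the job is handed in; nothing more can be done
None
```

I turned the wheel until the red arm was about 4–5° short of the green mark (limit 8°), pressed the green start button all the way down and let it come up, and handed the job in; no verdict was returned.

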